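Close a nail-tip mold on its dowels and hold it shut

ROBOT

A 7-joint arm with a two-finger parallel gripper is mounted at the origin on the work surface. World frame = base frame: x ahead of the robot, y to its left, z up, the work surface at z = 0. Lengths are in m, angles in degrees, forces in N, time in s.
With the tool pointing down it reaches from about 0.4 to 0.85 m from the base axis. Payload 6.9 kg.
Tool frame: the origin (TCP) lies midway between the tips of the shut fingers; the grasp point (between the pads) lies robot.grasp_offset behind it (robot.grasp_offset is the distance from the TCP to the grasp point, in m); x points along the fingers, z is the direction in which the jaws open and shut, and the axes are right-handed (so a half turn about x gives the same grasp; the last joint's range is limited). The gripper opens to 85 mm and grips with 20 to 120 N. Pads are 22 mm wide; open, the fingers measure 114 mm over their backs; the gripper's body (76 mm by 85 mm) begins 54 mm behind the grasp point. The pads swing forward as they close: fully open they stand 13 mm farther back than shut.
Start: joints at [76.92, 29.078, -13.613, 85.955, 7.202, 65.827, -8.869], TCP at [0.205, -0.591, 0.231] pointing down, gripper open.
Joint ranges: [-176.47, 176.47], [-13.61, 117.27], [-81.72, 77.17], [0.22, 143.17], [-87.28, 267.28], [10, 112.55], [-165.47, 165.47]. Speed limits (degrees/s): [136.94, 136.94, 180, 180, 180, 180, 180].

INTERFACE

Orientations are given as a 3x3 rotation matrix whose columns are the frame's x, y, z axes.
In Python, from station import robot gives the robot as it stands.
- The arm moves only by the tool carry_out, never from a script. Its argument "motion" is a list of rows, each a list of 3 entries, a list of its own where there are three numbers: the shift along the world's x, y, z in mm, then the turn, a rotation vector about the world's x, y, z in rad, then the closure, from -1 (fully open) to 1 (shut), so that 0 is half open. In form: [[[tx, ty, tz], [ax, ay, az], grip], ...]. A call has 1 to 20 rows; each row is the pose to reach, as a shift and turn from the pose measured when the call began; what a row does not reach only later rows make up. A row lasts 1/8 s, in which the tool goes at most 62.5 mm and 10.7 degrees, less where a joint would pass 70% of its speed; a pose out of reach is approached as far as the arm can. A call with a gripper value outside its range is refused whole. The fingers move at their own pace and stop on an object; "newtons" is the grip in N (left out, the last holds). Time passes only in rows, so rows that repeat a pose let the fingers close. It gives the time, the measured TCP pose, the force and the opening at its end, in the units of the state.
- robot.read_state(): the state, without advancing time (a new reading comes with each control period).
- robot.camera(name): name is "side" or "top" or "wrist"; returns (picture, depth): 384x512x3 uint8, red, green, blue; 384x512 float32, m along the optical axis (not along the pixel's ray), 0 where there is no reading.
- robot.camera_info(name): a dict with "fx", "fy", "cx", "cy" (pixels), "R" (3x3) and "t" (3): a world point X has camera coordinates R X + t; the wrist camera has in their place "tool_from_camera" (4x4, takes a point from camera to tool coordinates, whose origin is the TCP and whose axes are the tool frame's). Camera axes: x right, y down, z forward; pixel columns grow to the right and rows downward; lengths in m; the calibration is good to about 2 mm. A picture is of the moment at which its call begins: read the wrist's pose just before it. camera_info takes no time and is no camera call.
- robot.job_done(): hands the job in, once; it reports no verdict.
The state is a dict: "t": time; "joint_pos": joint angles; "joint_velocities": joint speeds; "joint_efforts": joint torques, N m; "position": TCP position; "ee_rot": TCP orientation; "force": force on the tool from outside, world axes, zero at the start; "moment": the same for the moment, N m; "opening": finger opening in m.
Only numpy, scipy, OpenCV 4.12 (cv2) and the standard library are available. Lean on these libraries where they do the work, as an engineer would, in place of code of your own. Each camera call takes 0.05 s, during which the arm holds its last target.

TASK

Pick up the rose-pink upper half of the nail-tip mold, lower it onto the two steel dowels of the rose-pink lower half that is fixed to the desk (either way round fits), and press it down against the sprung ejector plate until the two halves meet flush. Finish while still holding the mold pressed fully shut: do not let go, because the spring would open it again. Leave the mint-green half and everything else on the desk where they are.

Things in the scene. Friction and masses are not known exactly. Their poses are not given: they have to be found in the camera images.
- upper_grip (a point): loose rose-pink upper mold half, 0.19-0.3 kg, level on the desk: plate 110 x 52 x 26 mm (x, y, z), two 12.6 mm through holes at x = +-40 mm; on top in the middle a paler grip block 44 x 24 x 28 mm (grip it across y). Point: centre of the grip block, 40 mm above the plate's underside, 14 mm below the block's top; x along the plate, z up. Symmetrical under a half turn
- lower_face (a point): centre of the top face of the fixed rose-pink lower mold half: 120 x 60 mm (x, y), face 35 mm above the desk, on a 150 x 84 x 8 mm foot; z up. Place and yaw vary. Two steel dowels on it at x = +-40 mm: 10 mm thick, 24 mm tall, the upper 10 mm a cone to a 4 mm tip. Mold shut: upper half's underside lies on this face, its grip-block centre 40 mm above this point
- ejector (a joint): travel in m of the aluminium ejector plate (46 x 40 mm, five dark nail shapes) in the middle of the lower half: 0 = up, 8 mm above the face; 0.008 = level with the face. Its spring pushes up with 4.5 N at 0 and 11.7 N at 0.008: it lifts the upper half off the face unless that is pressed down by about 9 to 10 N, plus some friction on the dowels
- spare_grip (a point): leave alone: mint-green upper half of another, shorter mold (90 x 52 x 26 mm plate, holes 60 mm apart), same grip block; centre of its grip block, 40 mm above the desk. It and the rose-pink half may lie on either side
- polish_red: leave alone: red nail-polish bottle with black cap, 32 mm wide, 75 mm tall; origin at centre of its underside
- polish_plum: leave alone: plum nail-polish bottle with black cap, 32 mm wide, 75 mm tall; origin at centre of its underside
- gel_jar: leave alone: pale pink jar with white cap, 52 mm wide, 42 mm tall; origin at centre of its underside
- soak_bowl: leave alone: white ceramic bowl, 120 mm wide, 45 mm tall; origin at centre of its underside
- buffer: leave alone: white and grey nail buffer block 95 x 27 x 27 mm; origin at centre of its underside, x along its length
- dust_brush: leave alone: dust brush with black handle, 150 mm long, lying along its x; origin at its underside

How it is judged (in metres and radians):
On the way, in this order (a step that is already met when the one before it is completed fails the run):
1. the rose-pink upper half is lifted clear of the desk (height (world z) of upper_grip above 0.07 m), for 0.1 s.
2. it is threaded on both dowels, level (horizontal distance between upper_grip and lower_face below 0.004 m and angle between the x axis of upper_grip and the x axis of lower_face, either way round below 0.06 rad and angle between upper_grip's own z axis and vertical below 0.06 rad and z of upper_grip in the frame of lower_face below 0.054 m), for 0.05 s.
At the end, for the whole second after the job is handed in: the rose-pink upper half sits on both dowels (centres within 4 mm, level and in line within 0.06 rad), its underside within 1.5 mm of the lower half's face with the ejector pressed in by more than 6.5 mm, still, and the fingers are still on it with more than 4 N (horizontal distance between upper_grip and lower_face below 0.004 m and angle between the x axis of upper_grip and the x axis of lower_face, either way round below 0.06 rad and angle between upper_grip's own z axis and vertical below 0.06 rad and z of upper_grip in the frame of lower_face below 0.0415 m and value of joint ejector above 0.0065 m and contact force between the fingers and upper above 4 N and linear speed of upper below 0.02 m/s); the arm keeps its last pose, push and grip.
It fails at once if another thing on the desk was moved by more than 30 mm (distance of any of spare_grip, polish_red, polish_plum, gel_jar, soak_bowl, buffer, dust_brush from where it was at the start of the episode above 0.03 m).
It also fails if it takes over 48 s, if anything falls off the work surface, if the arm or the gripper's body presses on something with over 40 N, if the wrist force passes 120 N, or if a joint passes its speed limit or range.

## Working session

There is one attempt and no reset: what is moved stays moved. The work goes in short steps, Python scripts to look and compute and a tool call to move; the robot and the scene stay as the last step left them, time stands still between calls to the robot, and variables do not carry over. Pictures are saved under pics/ and viewed, and the job is handed in when it is done.

Besides the shell and the picture viewer there is one more tool, called after "Call:" by a JSON object that holds its "op" and its "data". carry_out: Moves the arm, as the interface text tells. Its arguments: {"type":"object","properties":{"motion":{"type":"array","items":{"type":"array"}},"newtons":{"type":"number"}},"required":["motion"]}

```bash
mkdir -p pics; ls
python3 - <<'E'
from station import robot
import cv2, numpy as np
print(robot.read_state()); print(robot.grasp_offset)
for n in ("side","top"):
    p,d=robot.camera(n); cv2.imwrite(f"pics/{n}0.png",cv2.resize(p[:,:,::-1],(768,576))); np.savez(f"{n}0.npz",p=p,d=d); print(n,robot.camera_info(n))
print(robot.camera_info("wrist"))
E
```

```text
pics
{'t': 0.0, 'joint_pos': array([ 76.9176209 ,  29.12564075, -13.60950896,  86.00981053,
         7.20184694,  65.82632366,  -8.86883043]), 'joint_velocities': array([ 3.25497851e-04, -7.68996001e-02,  5.56514188e-02,  1.21795504e-02,
        7.46911015e-05, -4.12214933e-02, -4.56243269e-02]), 'joint_efforts': array([ 4.84318207e-04, -6.20608664e+01, -2.18569793e+00, -2.49657118e+01,
        1.30967508e-02,  1.21561048e-02,  5.80215828e-05]), 'position': array([ 0.20455428, -0.59003872,  0.23042213]), 'ee_rot': array([[-6.14362624e-04,  9.44783303e-01,  3.27695184e-01],
       [ 1.68841011e-03,  3.27695759e-01, -9.44781794e-01],
       [-9.99998386e-01, -2.71547615e-05, -1.79650570e-03]]), 'force': array([-0.34415867,  0.78061526, -0.7729628 ]), 'moment': array([-0.00558053,  0.01098498,  0.01843323]), 'opening': 0.08529268247361255}
0.0187
side {'fx': 446.3256603135447, 'fy': 446.3256603135447, 'cx': 253.06381474688357, 'cy': 195.36043846135985, 'R': array([[-0.98296841, -0.18328541,  0.01340015],
       [-0.11241125,  0.54197717, -0.8328412 ],
       [ 0.14538506, -0.82016291, -0.55334978]]), 't': array([0.51293137, 0.14659114, 1.06987045])}
top {'fx': 380.46113072298425, 'fy': 380.46113072298425, 'cx': 254.7058049352215, 'cy': 189.04267862974396, 'R': array([[-0.01128086, -0.99990702, -0.00766163],
       [-0.99400498,  0.01204693, -0.10866911],
       [ 0.10875131,  0.00638981, -0.99404845]]), 't': array([-0.06046334,  0.55306262,  1.31826116])}
{'fx': 287.3008960443476, 'fy': 287.3008960443476, 'cx': 254.69529004710105, 'cy': 193.716891550261, 'tool_from_camera': array([[-1.23023643e-03, -2.66346258e-01,  9.63876630e-01,
        -1.41632152e-01],
       [-5.45535721e-04, -9.63877037e-01, -2.66347067e-01,
         6.70554113e-02],
       [ 9.99999094e-01, -8.53498998e-04,  1.04049525e-03,
         1.22127539e-04],
       [ 0.00000000e+00,  0.00000000e+00,  0.00000000e+00,
         1.00000000e+00]])}
```

View pics/top0.png

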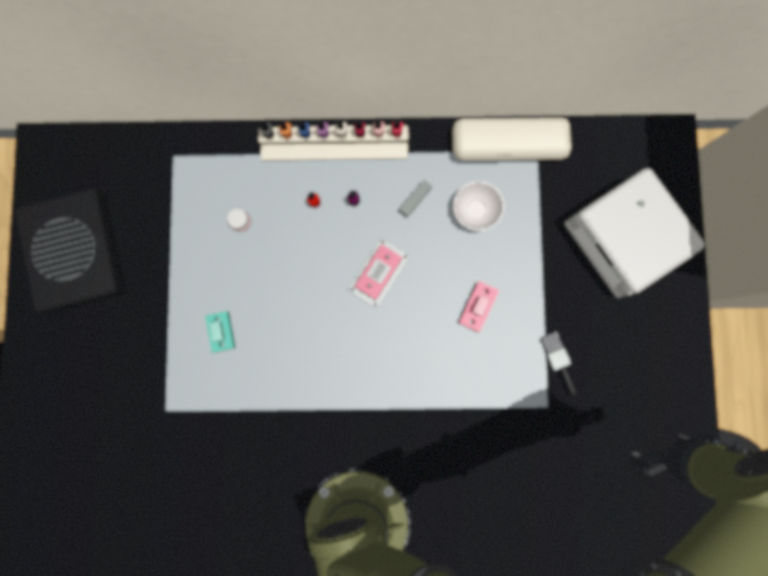

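View pics/side0.png

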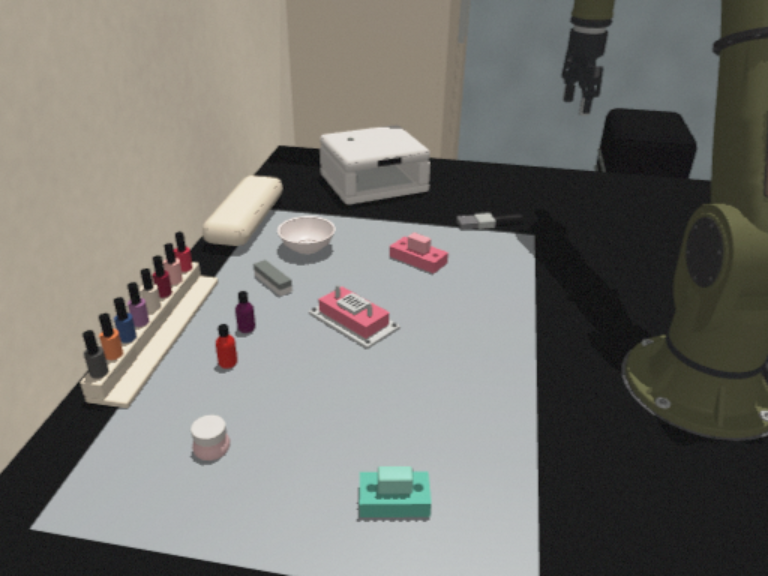

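The top view shows the loose rose-pink half near (480,306), the fixed lower half near (379,272) and the mint half near (220,331) in the enlarged picture. Next I measure both pink parts.

```bash
cat > h.py <<'E'
import numpy as np, cv2
def world(info,d,u,v):
    z=d; X=np.stack([(u-info["cx"])/info["fx"]*z,(v-info["cy"])/info["fy"]*z,z],-1)
    return (X-info["t"])@info["R"]
def worldw(info,st,d,u,v):
    X=np.stack([(u-info["cx"])/info["fx"]*d,(v-info["cy"])/info["fy"]*d,d],-1)
    T=info["tool_from_camera"]; X=X@T[:3,:3].T+T[:3,3]
    return X@st["ee_rot"].T+st["position"]
def blobs(p,lo=(165,60,90),hi=(179,255,255)):
    h=cv2.cvtColor(p,cv2.COLOR_RGB2HSV); m=cv2.inRange(h,lo,hi)
    return cv2.connectedComponentsWithStats(m)
E
python3 - <<'E'
from station import robot
from h import *
for n in("top","side"):
    z=np.load(n+"0.npz");p,d=z["p"],z["d"];info=robot.camera_info(n)
    N,l,s,c=blobs(p)
    for i in range(1,N):
        if s[i,4]<80: continue
        v,u=np.nonzero((l==i)&(d>0)); W=world(info,d[v,u],u,v)
        hs=W[:,2]; print(n,c[i],s[i],"zpct",np.percentile(hs,[5,25,50,75,95]).round(4))
        for lo,hi in((.019,.031),(.03,.04),(.045,.06)):
            k=(hs>lo)&(hs<hi)
            if k.sum()<15: continue
            r=cv2.minAreaRect((W[k,:2]*1000).astype(np.float32)); print("  ",lo,hi,k.sum(),np.round(r[0],1),np.round(r[1],1),round(r[2],1),W[k].mean(0).round(4))
E
```

```text
top [251.58241758 181.3021978 ] [237 164  30  35 364] zpct [0.0303 0.0332 0.0354 0.0378 0.0418]
   0.019 0.031 31 [583.3 -54.3] [ 51.9 117.6] 57.6 [ 0.5951 -0.0556  0.0298]
   0.03 0.04 310 [581.4 -57.2] [ 58.1 117.6] 57.2 [ 0.5793 -0.0565  0.0351]
top [317.92307692 203.90384615] [306 188  26  33 364] zpct [0.0072 0.024  0.0263 0.0283 0.0342]
   0.019 0.031 297 [ 496.9 -292.2] [ 50.1 107.6] 62.8 [ 0.4966 -0.291   0.026 ]
   0.03 0.04 32 [ 497.7 -290.3] [42.7 99.2] 64.3 [ 0.4923 -0.2832  0.0318]
side [278.86477987 168.34119497] [260 155  39  27 636] zpct [0.0041 0.0163 0.0258 0.0292 0.0543]
   0.019 0.031 305 [ 495.4 -292.1] [ 57.6 113.7] 64.2 [ 0.4926 -0.2816  0.0257]
   0.03 0.04 44 [ 494.2 -282.8] [46.  23.1] 4.4 [ 0.4959 -0.2832  0.0354]
   0.045 0.06 85 [ 496.3 -290.6] [25.6 47.2] 59.8 [ 0.4958 -0.2869  0.0526]
side [122.35897436 172.46153846] [116 165  12  16 117] zpct [0.0468 0.0581 0.0707 0.0793 0.0841]
   0.045 0.06 31 [907.5 -95.3] [20.2 10.2] 41.6 [ 0.9081 -0.094   0.0524]
side [235.69440459 209.62266858] [212 191  48  35 697] zpct [0.0119 0.0219 0.0333 0.0356 0.0373]
   0.019 0.031 168 [585.1 -30.9] [ 50.3 129.4] 80.4 [ 0.5742 -0.0273  0.0251]
   0.03 0.04 400 [579.2 -56.2] [ 64.9 122.7] 57.2 [ 0.5763 -0.0441  0.035 ]
```

Call:
{"op": "carry_out", "data": {"motion": [[[58,60,0],[0,0,-0.16],-1],[[116,120,0],[0,0,-0.32],-1],[[174,180,0],[0,0,-0.48],-1],[[232,240,-10],[0,0,-0.64],-1],[[270,280,-20],[0,0,-0.8],-1],[[292,298,-30],[0,0,-0.808],-1],[[292,298,-30],[0,0,-0.808],-1],[[292,298,-30],[0,0,-0.808],-1],[[292,298,-30],[0,0,-0.808],-1],[[292,298,-30],[0,0,-0.808],-1]], "newtons": 60}}

```text
t: 1.35
position: [0.4955, -0.2936, 0.2006]
ee_rot: [[0.0, 0.888, -0.459], [0.001, -0.459, -0.888], [-1.0, -0.0, -0.001]]
force: [0.5, -0.1, 1.5]
opening: 0.085
```

```bash
cat > look.py <<'E'
import sys
from station import robot
from h import *
name=sys.argv[1]
st=robot.read_state(); p,d=robot.camera("wrist"); info=robot.camera_info("wrist")
np.savez(name+".npz",p=p,d=d); cv2.imwrite(f"pics/{name}.png",cv2.resize(p[:,:,::-1],(768,576)))
R=st["ee_rot"]; print(st["t"],st["position"].round(4),"jaw",np.degrees(np.arctan2(R[1,2],R[0,2])).round(2),R[:,0].round(4),st["joint_pos"].round(1),st["force"].round(2),st["opening"])
N,l,s,c=blobs(p)
for i in range(1,N):
    if s[i,4]<300: continue
    v,u=np.nonzero((l==i)&(d>0)); W=worldw(info,st,d[v,u],u,v); hs=W[:,2]
    print(c[i].round(1),s[i],np.percentile(hs,[5,25,50,75,95]).round(4))
    for lo,hi in((.022,.03),(.031,.038),(.05,.058)):
        k=(hs>lo)&(hs<hi)
        if k.sum()<50: continue
        r=cv2.minAreaRect((W[k,:2]*1000).astype(np.float32)); print("  ",lo,hi,k.sum(),np.round(r[0],1),np.round(r[1],1),round(r[2],2))
E
python3 look.py w1
```

```text
1.35 [ 0.4955 -0.2936  0.2006] jaw -117.32 [ 2.e-04  7.e-04 -1.e+00] [ 32.3  25.9  -6.2  96.3   3.1  57.9 -92.2] [ 0.53 -0.12  1.52] 0.08503108140728222
[253.5 172.3] [ 229  125   49   97 4346] [0.0236 0.0245 0.0252 0.0263 0.0532]
   0.022 0.03 3222 [ 497.1 -293.1] [ 51.4 110.3] 63.73
   0.05 0.058 926 [ 497.4 -293.8] [23.9 43.4] 63.35
[ 44.  198.8] [   0  149   77  107 4801] [0.0129 0.0286 0.0332 0.0339 0.0347]
   0.022 0.03 499 [576.9 -83.5] [ 49.8 131. ] 81.31
   0.031 0.038 3405 [581.2 -57.8] [ 61.4 120.4] 56.97
```

View pics/w1.png

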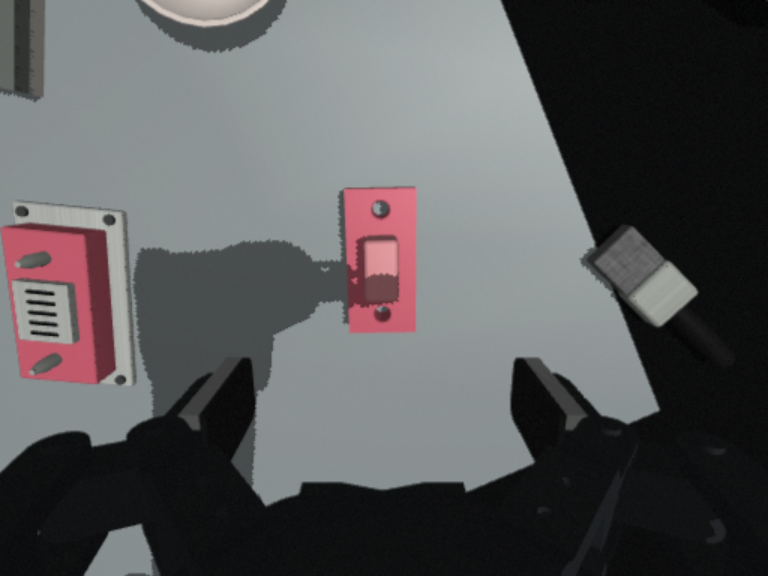

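The wrist view shows the rose half under the tool at (380,262), the fixed half with its dowels at (50,305), and the brush well clear. The block measures 24 x 43 mm at z 0.053, as specified. Next I descend and grip.

Call:
{"op": "carry_out", "data": {"motion": [[[1.7,0.2,-50],[0,0,0.015],-1],[[1.7,0.2,-100],[0,0,0.015],-1],[[1.7,0.2,-140],[0,0,0.015],-1],[[1.7,0.2,-160],[0,0,0.015],-1],[[1.7,0.2,-172],[0,0,0.015],-1],[[1.7,0.2,-172],[0,0,0.015],-1],[[1.7,0.2,-172],[0,0,0.015],-0.2],[[1.7,0.2,-172],[0,0,0.015],0.2],[[1.7,0.2,-172],[0,0,0.015],1],[[1.7,0.2,-172],[0,0,0.015],1],[[1.7,0.2,-172],[0,0,0.015],1],[[1.7,0.2,-172],[0,0,0.015],1],[[1.7,0.2,-172],[0,0,0.015],1],[[1.7,0.2,-172],[0,0,0.015],1]], "newtons": 80}}

```text
t: 3.15
position: [0.4977, -0.2935, 0.0294]
ee_rot: [[0.002, 0.895, -0.445], [0.0, -0.445, -0.895], [-1.0, 0.001, -0.001]]
force: [-0.1, 1.0, 5.5]
opening: 0.0226
```

```bash
python3 look.py w2
```

```text
3.15 [ 0.4977 -0.2935  0.0294] jaw -116.45 [ 1.5e-03  2.0e-04 -1.0e+00] [ 31.5  37.9  -5.2 106.6   5.4  35.7 -93.5] [-0.08  0.95  5.45] 0.02260118306524653
[254.6 217.8] [  203   138   104   189 13870] [0.0237 0.0247 0.0254 0.0522 0.0534]
   0.022 0.03 8472 [ 496.8 -293.4] [ 52.4 110.7] 63.53
   0.031 0.038 200 [ 513.2 -299.1] [31.3 11. ] 63.89
   0.05 0.058 4153 [ 497.3 -293.6] [23.8 44.4] 63.5
```

View pics/w2.png

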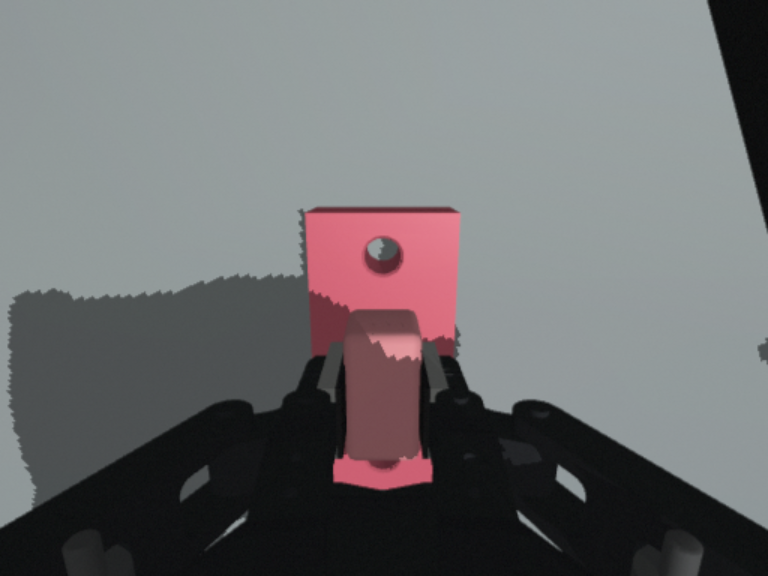

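Call:
{"op": "carry_out", "data": {"motion": [[[0,0,30],[0,0,0],1],[[0,0,70],[0,0,0],1],[[0,0,120],[0,0,0],1],[[0,0,160],[0,0,0],1],[[0,20,171],[0,0,-0.03],1],[[0,60,171],[0,0,-0.06],1],[[0,100,171],[0,0,-0.113],1],[[0,140,171],[0,0,-0.113],1],[[0,180,171],[0,0,-0.113],1],[[0,220,171],[0,0,-0.113],1],[[0,260,171],[0,0,-0.113],1],[[0,280,171],[0,0,-0.113],1],[[0,290,171],[0,0,-0.113],1],[[0,290,171],[0,0,-0.113],1],[[0,290,171],[0,0,-0.113],1],[[0,290,171],[0,0,-0.113],1]], "newtons": 80}}

```text
t: 5.2
position: [0.4977, -0.0046, 0.2004]
ee_rot: [[0.001, 0.838, -0.545], [-0.0, -0.545, -0.838], [-1.0, 0.001, -0.001]]
force: [0.1, -0.1, -2.6]
opening: 0.0227
```

```bash
python3 look.py w3
```

```text
5.2 [ 0.4977 -0.0046  0.2004] jaw -123.02 [ 1.4e-03 -3.0e-04 -1.0e+00] [   4.    19.4   -8.6  107.5    3.6   53.2 -129.3] [ 0.14 -0.09 -2.59] 0.022681611103299217
[254.2 179.1] [  203    16   104   311 18872] [0.0333 0.0352 0.1959 0.2076 0.2242]
   0.031 0.038 4936 [583.7 -58.8] [ 59.8 114.2] 57.04
```

View pics/w3.png

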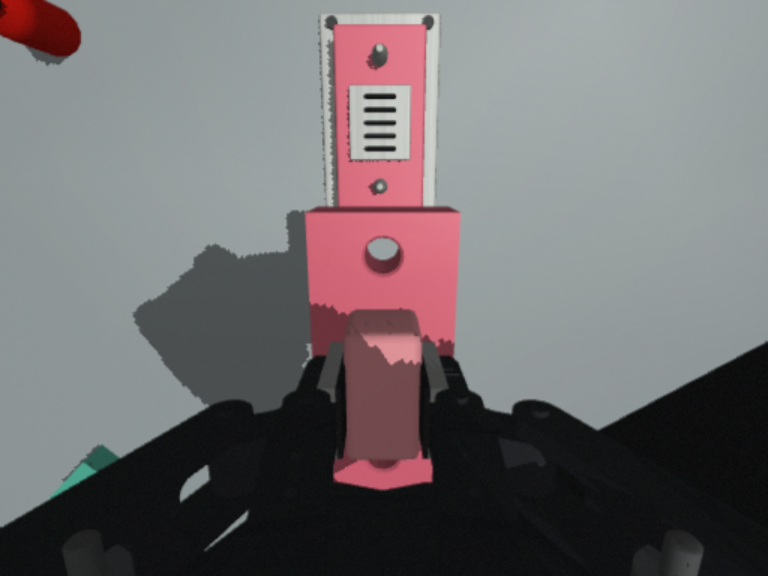

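Held, unslipped; the lower half shows in line at (380,115), with dowels at about (380,50) and (379,186). Next I cross-check the centre from the ejector plate and the held part's offset.

Run:
```python
from station import robot
from h import *
st=robot.read_state(); info=robot.camera_info("wrist"); z=np.load("w3.npz");p,d=z["p"],z["d"]
T=info["tool_from_camera"];R=st["ee_rot"]
def ray(u,v,h):
    u=(u+.5)/1.5-.5; v=(v+.5)/1.5-.5
    r=np.array([(u-info["cx"])/info["fx"],(v-info["cy"])/info["fy"],1])
    o=R@T[:3,3]+st["position"]; g=R@T[:3,:3]@r
    return ((o+g*(h-o[2])/g[2])*1000).round(1)
c=[ray(*q,.043) for q in((350,86),(410,86),(410,159),(350,159))]
print("ejector",c,np.mean(c,0))
print("far face edge",ray(334,25,.035),ray(425,25,.035))
# rotated into tool frame
ty=R[:2,1]
v,u=np.mgrid[0:384,0:512]; W=worldw(info,st,d,u,v)
P=(W-st["position"])@R  # tool coords
for nm,(a,b) in dict(block=(-0.03,-0.015),).items(): pass
N,l,s,cc=blobs(p); m=(l>0)&(W[...,2]>.15)
hz=W[...,2][m]; print(np.histogram(hz,bins=np.arange(.16,.24,.004)))
for lo,hi in((.193,.199),(.22,.226)):
    k=m&(W[...,2]>lo)&(W[...,2]<hi); r=P[k]*1000
    print(lo,k.sum(),"tool y",np.percentile(r[:,1],[1,99]),"tool z",np.percentile(r[:,2],[1,99]))
print("hole centre tool", (R.T@(ray(383,252,.1965)/1000-st["position"])*1000).round(1))
```

```text
ejector [array([609.6, -53.2,  43. ]), array([588.7, -85.2,  43. ]), array([551. , -61.6,  43. ]), array([572.8, -28.2,  43. ])] [580.525 -57.05   43.   ]
far face edge [645.8 -64.9  35. ] [ 614.5 -113.1   35. ]
(array([   0,    0,    6,   30,   96,   88,   49,  130, 4668, 3773,  111,
        118,  130,  129,  153, 2782, 1436,    1,    1]), array([0.16 , 0.164, 0.168, 0.172, 0.176, 0.18 , 0.184, 0.188, 0.192,
       0.196, 0.2  , 0.204, 0.208, 0.212, 0.216, 0.22 , 0.224, 0.228,
       0.232, 0.236]))
0.193 8403 tool y [-53.10946082  54.44686104] tool z [-25.1346474   25.89155248]
0.22 4218 tool y [-21.11285003  21.45366515] tool z [-10.68922553  11.46114866]
hole centre tool [ 3.9 41.   0.7]
```

Run:
```python
import cv2,numpy as np
p=np.load("w3.npz")["p"][0:180,190:320,::-1]
cv2.imwrite("pics/w3c.png",cv2.resize(p,None,fx=3.3,fy=3.3,interpolation=cv2.INTER_CUBIC))
```

```text
(no output)
```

View pics/w3c.png

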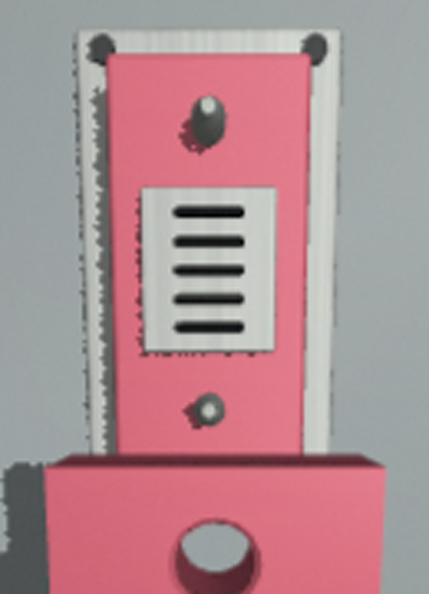

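Call:
{"op": "carry_out", "data": {"motion": [[[20,-12,0],[0,0,0],1],[[50,-31,0],[0,0,0],1],[[75,-47,0],[0,0,0],1],[[83,-52,-20],[0,0,0],1],[[83,-52,-50],[0,0,0],1],[[83,-52,-80],[0,0,0],1],[[83,-52,-95],[0,0,0],1],[[83,-52,-95],[0,0,0],1],[[83,-52,-95],[0,0,0],1],[[83,-52,-95],[0,0,0],1]]}}

```text
t: 6.5
position: [0.5813, -0.0564, 0.1065]
ee_rot: [[0.003, 0.839, -0.545], [-0.0, -0.545, -0.839], [-1.0, 0.003, -0.002]]
force: [-0.7, 0.7, -2.0]
opening: 0.0228
```

```bash
python3 - <<'E'
from station import robot
import cv2
st=robot.read_state(); print(st["position"].round(4),st["force"].round(2),st["moment"].round(3))
p,d=robot.camera("side"); 
c=p[130:250,180:300,::-1]; cv2.imwrite("pics/s1.png",cv2.resize(c,None,fx=5,fy=5,interpolation=cv2.INTER_CUBIC))
E
python3 look.py w4
```

```text
[ 0.5813 -0.0564  0.1065] [-0.74  0.73 -1.99] [0.001 0.028 0.038]
6.55 [ 0.5812 -0.0564  0.1064] jaw -123.01 [ 3.3e-03 -3.0e-04 -1.0e+00] [   7.6   32.4   -7.   101.9    5.2   45.8 -124.9] [ 0.44  0.42 -2.76] 0.02266984390669439
[254.6 211. ] [  203   125   104   202 15100] [0.0341 0.1015 0.1022 0.1288 0.1303]
   0.031 0.038 1235 [616.8 -80.4] [59.1 34.7] 56.95
```

View pics/s1.png

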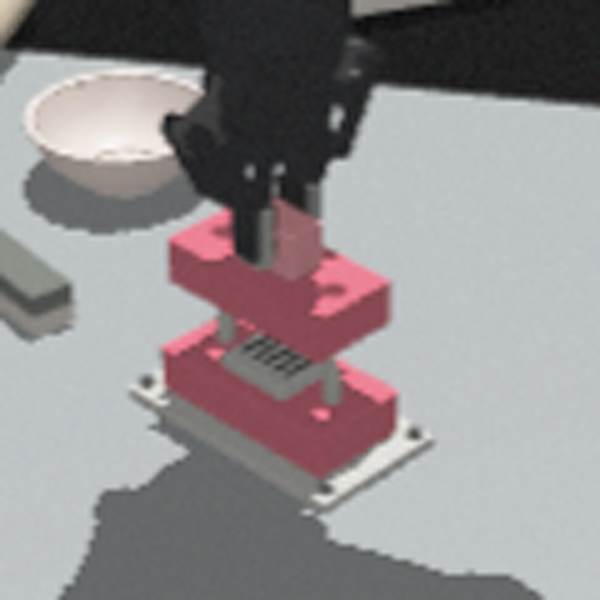

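View pics/w4.png

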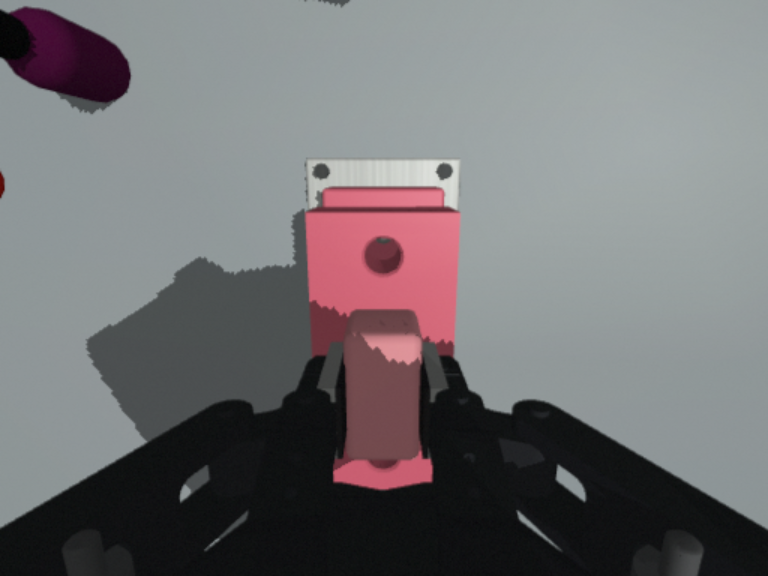

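The side view shows the upper half hovering in line over both dowels, and the wrist view shows the lower half centred behind it. Next I lower it onto the dowels slowly.

Call:
{"op": "carry_out", "data": {"motion": [[[-0.5,-0.2,-8],[0,0,0],1],[[-0.5,-0.2,-14],[0,0,0],1],[[-0.5,-0.2,-19],[0,0,0],1],[[-0.5,-0.2,-22],[0,0,0],1],[[-0.5,-0.2,-25],[0,0,0],1],[[-0.5,-0.2,-28],[0,0,0],1],[[-0.5,-0.2,-30],[0,0,0],1],[[-0.5,-0.2,-30],[0,0,0],1],[[-0.5,-0.2,-30],[0,0,0],1]]}}

```text
t: 7.72
position: [0.5807, -0.0566, 0.0764]
ee_rot: [[0.003, 0.839, -0.545], [-0.0, -0.545, -0.839], [-1.0, 0.003, -0.001]]
force: [0.6, -0.1, -2.0]
opening: 0.0229
```

```bash
cat > side.py <<'E'
import sys
from station import robot
import cv2
st=robot.read_state(); print(st["position"].round(4),st["force"].round(2),st["moment"].round(3),st["ee_rot"].round(4).tolist())
p,d=robot.camera("side"); 
c=p[150:240,195:285,::-1]; cv2.imwrite(f"pics/{sys.argv[1]}.png",cv2.resize(c,None,fx=6,fy=6,interpolation=cv2.INTER_CUBIC))
E
python3 side.py s2
```

```text
[ 0.5807 -0.0566  0.0764] [ 0.59 -0.09 -1.99] [-0.037 -0.012  0.009] [[0.0031, 0.8385, -0.5448], [-0.0003, -0.5448, -0.8385], [-1.0, 0.0028, -0.0015]]
```

View pics/s2.png

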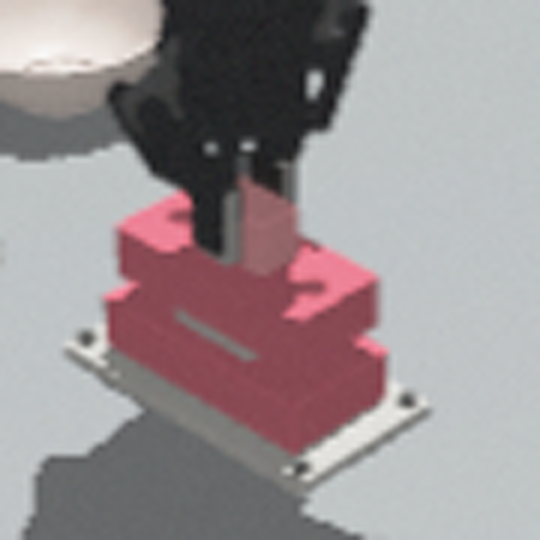

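Threaded with no contact force: the halves are about 10 mm apart and parallel. Now I press down.

Call:
{"op": "carry_out", "data": {"motion": [[[0,0,-3],[0,0,0],1],[[0,0,-5],[0,0,0],1],[[0,0,-7],[0,0,0],1],[[0,0,-9],[0,0,0],1],[[0,0,-11],[0,0,0],1],[[0,0,-12],[0,0,0],1],[[0,0,-12],[0,0,0],1],[[0,0,-12],[0,0,0],1]], "newtons": 100}}

```text
t: 8.78
position: [0.5809, -0.0567, 0.0651]
ee_rot: [[0.004, 0.839, -0.545], [-0.0, -0.545, -0.839], [-1.0, 0.004, -0.002]]
force: [-2.7, 0.1, 8.2]
opening: 0.022
```

Call:
{"op": "carry_out", "data": {"motion": [[[0,0,-1],[0,0,0],1],[[0,0,-2],[0,0,0],1],[[0,0,-3],[0,0,0],1],[[0,0,-3],[0,0,0],1],[[0,0,-3],[0,0,0],1],[[0,0,-3],[0,0,0],1]]}}

```text
t: 9.52
position: [0.581, -0.0567, 0.0645]
ee_rot: [[0.005, 0.838, -0.545], [-0.001, -0.545, -0.838], [-1.0, 0.005, -0.002]]
force: [-7.6, 0.4, 23.6]
opening: 0.0219
```

```bash
python3 side.py s3
```

```text
[ 0.581  -0.0567  0.0645] [-7.6   0.38 23.58] [ 0.031  1.849 -0.006] [[0.0053, 0.8385, -0.5449], [-0.0009, -0.5449, -0.8385], [-1.0, 0.0049, -0.0021]]
```

View pics/s3.png

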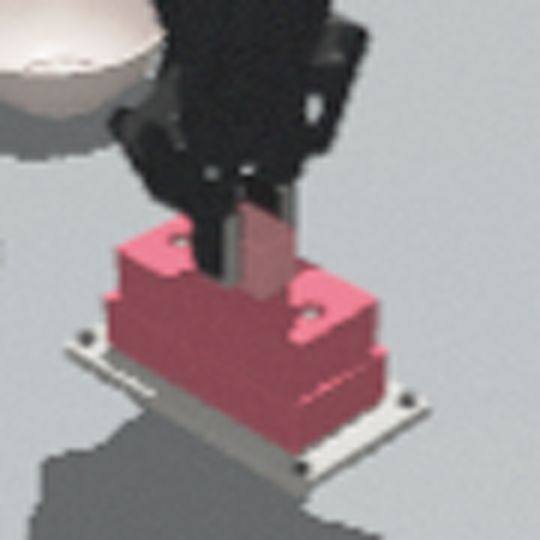

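Call:
{"op": "carry_out", "data": {"motion": [[[0,0,-1],[0,0,0],1],[[0,0,-2.5],[0,0,0],1],[[0,0,-2.5],[0,0,0],1],[[0,0,-2.5],[0,0,0],1],[[0,0,-2.5],[0,0,0],1]]}}

```text
t: 10.2
position: [0.581, -0.0567, 0.0645]
ee_rot: [[0.007, 0.838, -0.545], [-0.001, -0.545, -0.838], [-1.0, 0.006, -0.002]]
force: [-7.5, 0.6, 25.6]
opening: 0.0223
```

Run:
```python
from station import robot
from h import *
st=robot.read_state(); print(st["position"].round(4),st["force"].round(2),st["opening"])
p,d=robot.camera("wrist");info=robot.camera_info("wrist")
N,l,s,c=blobs(p); v,u=np.nonzero((l>0)&(d>0)); W=worldw(info,st,d[v,u],u,v)
for lo,hi,nm in((.055,.068,"plate top want .061(-.001)"),(.082,.095,"block top want .089(-.001)"),(.03,.04,"face")):
    k=(W[:,2]>lo)&(W[:,2]<hi); 
    if k.sum()>30: r=cv2.minAreaRect((W[k,:2]*1000).astype(np.float32)); print(nm,k.sum(),np.median(W[k,2]).round(4),r)
st2=robot.read_state(); print(st2["position"].round(4),st2["force"].round(2))
```

```text
[ 0.581  -0.0567  0.0645] [-7.53  0.55 25.65] 0.02229104498931467
plate top want .061(-.001) 8542 0.06 ((580.2930297851562, -56.74102783203125), (52.15848922729492, 110.0981674194336), 57.00628662109375)
block top want .089(-.001) 4252 0.0878 ((580.4100341796875, -57.12639617919922), (23.640687942504883, 44.32259750366211), 57.47972869873047)
face 1224 0.0339 ((620.2094116210938, -82.07302856445312), (59.6748161315918, 27.46022605895996), 56.93717956542969)
[ 0.581  -0.0567  0.0645] [-7.84  1.63 25.94]
```

Plate top minus face is 26.1 mm, against 26 mm when shut. The plate is in line within 0.1°, and the push is steady at about 26 N. I'm handing the job in.

```bash
python3 -c "
from station import robot
robot.job_done(); s=robot.read_state(); print(s['t'],s['position'],s['force'])"
```

```text
the job is handed in; nothing more can be done
the job is handed in; nothing more can be done
```

I gripped the rose-pink upper half at about 80 N, threaded it onto both dowels without contact force, and pressed it shut. I handed the job in at about 10 s, still gripping at 100 N and pressing down.

**Last checks:**
- **Closed:** the plate top was 26.1 mm above the lower face, and 26 mm is fully shut. The gripper height of 0.0645 m agrees with the predicted 0.0644 m.
- **Alignment:** yaw matched the lower half within 0.1° and the centres within about 1 mm. The tool tilt was 0.007 rad, against a limit of 0.06 rad.
- **Push:** the wrist force was steady at about 26 N upward, plus about 7.5 N sideways. The spring needs only about 12 N.

No check failed. The ejector travel was not measured directly; I inferred it from the closed gap. No move went near the other items on the desk, but I did not re-measure their positions at the end.

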